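# Take the left-hand cap off the chopper drive

## Task

One of the two chopper drive units has a cap with a groove engraved across its grip bar, the mark of a left-hand thread. Unscrew that cap without straining the thread, lift it straight off, and set it down gently on the chopping board, standing upright with its bar up and its whole rim on the board. Leave the smooth-barred cap as it is and do not push the other things about.

Things in the scene. Friction and masses are not known exactly. Their poses are not given: they have to be found in the camera images.
- grooved_cap: the screw cap to take off: aluminium, 60 to 130 g, 52 mm across, 51.5 mm tall: a round skirt 28 mm tall and on it a straight grip bar. Starts screwed down on reverse_drive, lower edge on its shoulder. Origin at the centre of the skirt's lower edge, z up, x along the bar. Turned CLOCKWISE seen from above it loosens; counter-clockwise it meets a hard stop within 0.75 rad
- grooved_cap_groove (a point): middle of the grooved cap's bar top, on its axis, 45 mm above its origin, floor of the engraved mark: a dark groove 11 mm wide, 6.5 mm deep across the bar, sign of a left-hand thread. The bar is 46 mm long (cap's x), 14 mm thick (cap's y), 23.5 mm tall (28 to 51.5 mm above the cap's origin)
- reverse_outlet (a point): centre of reverse_drive's shoulder, 60 mm above the worktop, z up: foot of the thread axis. Coarse left-hand thread: turning clockwise the cap first turns level for 0 to 0.5 rad, then climbs 6 mm per rad, 4 mm in all; it is free to lift off after 0.8 to 1.35 rad in all (how far cannot be seen, only felt) and meets a hard stop some 0.3 rad later. Play 1 mm up and down, 1.5 mm sideways
- reverse_drive: drive unit of a kitchen chopper under the grooved cap: fixed round grey housing, 100 mm across, shoulder 60 mm above its origin (centre of the underside). The outlet stub under the cap is 39 mm over its thread and 22 mm tall: raise the cap 25 mm or more to clear it. A hand that does not rise with the cap, pulls early or turns on against a stop strains the thread past 35 N
- plain_drive: the other drive unit, same looks and sizes, whose outlet has an ordinary right-hand thread, screwed tight; the two units may stand in either place. A tall cabinet stands to their left (front face about x 0.36, side about y 0.34), wall cabinets and a hood with bar handles hang over the back (from about x 0.56, z 0.48 up): keep hand and wrist clear of both
- smooth_cap: the cap on plain_drive, like the grooved cap but with no groove in its bar; to be left alone. Origin at the centre of the skirt's lower edge
- smooth_cap_bar_end (a point): point at one end of the smooth cap's grip bar, 20 mm out along its x from its axis and 45 mm above its origin; shows if that cap is turned
- board: wooden chopping board, fixed, 230 mm (its x) by 300 mm (its y), 22 mm thick, lying on the black hob to the right of the units; origin at the centre of its underside, so its top is 22 mm above the origin; nothing else lies on it
- spice_jar: bystander: glass spice jar with screw lid, 45 mm across, 106 mm tall, origin at the centre of its underside
- salt_mill: bystander: small glass salt shaker with a domed metal top, 44 mm across, 90 mm tall, origin at the centre of its underside
- lemon: bystander: a lemon, 72x55x56 mm, origin at its underside
- egg_timer: bystander: round mechanical kitchen timer, 63 mm across, 53 mm tall, origin at the centre of its underside
- tub: bystander: food tub with foil lid, 72 mm across, 71 mm tall, origin at the centre of its underside
- mug: bystander: small white cup with one handle, 58 mm across, 82 mm over the handle, 49 mm tall, origin at its underside
There are look-alikes about, which are no part of the job. What is shaped like the grooved_cap but green is not meant.

How it is judged:
By the outcome, as a careful person would: the job done as asked, in the order asked, and still so for the second after the job is handed in, with the robot touching nothing.
It also fails if it takes over 58 s, if anything falls off the work surface, if the arm or the gripper's body presses on something with over 40 N, if the wrist force passes 120 N, or if a joint passes its speed limit or range.

## Robot

A 7-joint arm with a two-finger parallel gripper is mounted at the origin on a cart in front of the work surface, level with it; the furniture and walls round the work are solid. World frame = base frame: x ahead of the robot, y to its left, z up, the work surface at z = 0. Lengths are in m, angles in degrees, forces in N, time in s.
With the tool pointing down it reaches from about 0.4 to 0.85 m from the base axis. Payload 10.4 kg.
Tool frame: the origin (TCP) lies midway between the tips of the shut fingers; the grasp point (between the pads) lies 19 mm behind it (arm.hold_point_z is the distance from the TCP to the grasp point, in m); z points along the fingers, y is the line along which they close (so a half turn about z gives the same grasp; the last joint's range is limited). The gripper opens to 85 mm and grips with 20 to 120 N. Pads are 22 mm wide; open, the fingers measure 114 mm over their backs; the gripper's body (76 mm by 85 mm) begins 54 mm behind the grasp point. The pads swing forward as they close: fully open they stand 13 mm farther back than shut.
Start: joints at [64.538, 19.034, -3.707, 83.658, 1.238, 77.344, -5.071], TCP at [0.256, -0.57, 0.231] pointing down, gripper open.
Joint ranges: [-148.97, 148.97], [-28.65, 121.19], [-84.17, 76.75], [9.2, 138.47], [-72.65, 252.65], [3.7, 117.97], [-149.18, 149.18]. Speed limits (degrees/s): [127.2, 127.2, 159.86, 159.86, 180, 180, 180].

## Interface

Orientations are given as [roll, pitch, yaw] about the fixed x, y, z axes, in that order (R = Rz(yaw) Ry(pitch) Rx(roll)).
In Python, from workcell import arm gives the robot as it stands. The module is installed in compiled form; this text tells all that it offers.
- The arm moves only by the tool servo_tool, never from a script. Its argument "commands" is a list of rows, each an object with "travel": the shift along the world's x, y, z in units of 40 mm (1.0 is 40 mm), a list of three; "rot": the turn, a rotation vector about the world's x, y, z in units of 10 degrees (1.0 is 10 degrees), a list of three. In form: [{"travel": [dx, dy, dz], "rot": [ax, ay, az]}, ...]. A call has 1 to 12 rows; each row is the pose to reach, as a shift and turn from the pose commanded when the call began; what a row does not reach only later rows make up. A row lasts 1/8 s, in which the tool goes at most 62.5 mm and 10.7 degrees, less where a joint would pass 70% of its speed; a pose out of reach is approached as far as the arm can. A call with a gripper value outside its range is refused whole. "grip" is the opening, from 0 (shut) to 1 (fully open), set as the call begins (left out, the last holds). The fingers move at their own pace and stop on an object; "newtons" is the grip in N (left out, the last holds). Time passes only in rows, so rows that repeat a pose let the fingers close. It gives the time, the measured TCP pose, the force, the opening and the grip force at its end, in the units of the state.
- arm.read_state(): the state, without advancing time (a new reading comes with each control period).
- arm.capture(name): name is "scene" or "top" or "wrist"; returns (picture, depth): 400x640x3 uint8, red, green, blue; 400x640 float32, m along the optical axis (not along the pixel's ray), 0 where there is no reading.
- arm.camera_model(name): a dict with "camera_matrix" (3x3 intrinsics, pixels), "D" ([k1, k2, p1, p2, k3] as OpenCV has them; the pictures are not rectified), "rvec" (rotation vector, rad) and "tvec" (3), from world to camera coordinates, as OpenCV has them. Camera axes: x right, y down, z forward; pixel columns grow to the right and rows downward; lengths in m; the calibration is good to about 2 mm. A picture is of the moment at which its call begins: read the wrist's pose just before it. camera_model takes no time and is no camera call; for the wrist camera it gives the pose at the moment of the call.
- arm.job_done(): hands the job in; it is judged then, once.
Trained networks look in the newest picture that a camera, given by its name, has taken for a name from the list of things; names that differ only in an ending like _2 or _b are one class to them, and where a whole thing is asked for, a point or a joint stands for the part that bears it (a point fixed in the world has none). Each returns a list of dicts, best first, with "confidence" (0 to 1); they miss things now and then, are a little off and sometimes report something else, mostly with a low value. They report only what shows in the picture. A call takes as long as a camera call. They do not tell look-alikes from the thing itself.
- arm.recognise(camera, query): "bbox" ([left, top, right, bottom] in pixels, round what is visible of it).
The state is a dict: "t": time; "joint_positions": joint angles; "qvel": joint speeds; "joint_torque": joint torques, N m; "tcp_pos": TCP position; "ee_rot": TCP orientation; "force": force on the tool from outside, world axes, zero at the start; "wrist_torque": the same for the moment, N m; "finger_gap": finger opening in m; "gripper_force": force on a finger pad.
Only numpy, scipy, OpenCV 4.12 (cv2) and the standard library are available. Lean on these libraries where they do the work, as an engineer would, in place of code of your own. Each camera call takes 0.05 s, during which the arm holds its last target. There are 200 camera calls.

## Working session

There is one attempt and no reset: what is moved stays moved. The work goes in short steps, Python scripts to look and compute and a tool call to move; the robot and the scene stay as the last step left them, time stands still between calls to the robot, and variables do not carry over. Pictures are saved under pics/ and viewed, at most 10 in all, crops included, and the job is handed in when it is done.

Besides the shell and the picture viewer there is one more tool, called after "Call:" by a JSON object that holds its "name" and its "arguments". servo_tool: Moves the arm, as the interface text tells. Its arguments: {"type":"object","properties":{"commands":{"type":"array","items":{"type":"object","properties":{"travel":{"type":"array","items":{"type":"number"}},"rot":{"type":"array","items":{"type":"number"}}}}},"grip":{"type":"number"},"newtons":{"type":"number"}},"required":["commands"]}

```bash
mkdir -p pics
cat > h.py <<'E'
import numpy as np, cv2
from workcell import arm
def cap(n,f=None):
    m=arm.camera_model(n); p,d=arm.capture(n)
    if f: cv2.imwrite('pics/'+f,p[:,:,::-1])
    return m,p,d
def world(m,d,us,vs):
    us=np.asarray(us,int);vs=np.asarray(vs,int)
    z=d[vs,us].astype(float)
    q=cv2.undistortPoints(np.stack([us,vs],1).astype(float)[:,None],np.array(m['camera_matrix']),np.array(m['D']))[:,0]
    c=np.c_[q*z[:,None],z]
    R=cv2.Rodrigues(np.array(m['rvec']))[0]
    return (c-np.array(m['tvec']).ravel())@R, z>0
def cloud(m,d,b):
    l,t,r,bo=[int(round(x)) for x in b]
    vv,uu=np.mgrid[max(t,0):min(bo,400),max(l,0):min(r,640)]
    P,ok=world(m,d,uu.ravel(),vv.ravel()); return P[ok],uu.ravel()[ok],vv.ravel()[ok]
E
python3 - <<'E'
from h import *
print(arm.read_state())
ims=[]
for n in ['top','scene']:
    m,p,d=cap(n); ims.append(p)
    np.savez(n,p=p,d=d,**{k:np.array(v) for k,v in m.items()})
    for q in ['grooved_cap','grooved_cap_groove','smooth_cap','reverse_drive','board']:
        for r in arm.recognise(n,q)[:4]:
            P,u,v=cloud(m,d,r['bbox'])
            print(n,q,round(r['confidence'],2),np.round(r['bbox']),np.round(np.median(P,0),3) if len(P) else '')
    cv2.imwrite(f'pics/{n}1.png',p[:,:,::-1])
E
```

```text
{'t': 0.0, 'joint_positions': array([64.53850648, 19.07095507, -3.70807973, 83.70625917,  1.23717564,
       77.34373804, -5.07309695]), 'qvel': array([-0.01137205, -0.10964288,  0.08019626, -0.01255423, -0.08398733,
       -0.06074616, -0.03018902]), 'joint_torque': array([-4.99262333e-04, -6.25463533e+01,  4.89635125e-02, -3.91604733e+01,
        1.63373176e-02,  9.87318519e-03,  5.68073324e-05]), 'tcp_pos': array([ 0.25572056, -0.56987377,  0.23052498]), 'ee_rot': array([-1.79918945e+02,  3.08713977e-03,  2.41662984e+01]), 'force': array([-0.28416143,  0.54510281, -0.10527795]), 'wrist_torque': array([-0.01011845, -0.01062879, -0.00525175]), 'gripper_force': 0.0, 'finger_gap': 0.08519674952259222}
top grooved_cap 0.83 [249. 233. 271. 250.] [0.486 0.125 0.088]
top grooved_cap 0.75 [208. 222. 227. 240.] [0.52  0.261 0.028]
top grooved_cap 0.54 [306. 234. 325. 254.] [ 0.478 -0.022  0.088]
top grooved_cap_groove 0.81 [249. 232. 269. 252.] [0.485 0.127 0.088]
top grooved_cap_groove 0.67 [210. 217. 227. 236.] [0.532 0.258 0.028]
top smooth_cap 0.83 [304. 233. 326. 252.] [ 0.482 -0.02   0.088]
top smooth_cap 0.19 [364. 196. 479. 278.] [ 0.5   -0.314  0.025]
top board 0.91 [363. 197. 478. 277.] [ 0.501 -0.312  0.025]
scene grooved_cap 0.96 [263. 224. 288. 254.] [0.478 0.131 0.068]
scene grooved_cap 0.82 [210. 252. 232. 280.] [0.516 0.269 0.021]
scene grooved_cap_groove 0.82 [262. 227. 286. 251.] [0.478 0.134 0.08 ]
scene grooved_cap_groove 0.79 [211. 254. 232. 280.] [0.514 0.27  0.024]
scene smooth_cap 0.62 [318. 210. 342. 234.] [ 0.475 -0.021  0.078]
scene reverse_drive 0.85 [258. 244. 296. 278.] [0.454 0.145 0.034]
scene board 0.83 [346. 178. 455. 252.] [ 0.486 -0.254  0.023]
```

Run:
```python
from h import *
T=np.load('top.npz');S=np.load('scene.npz')
a=cv2.resize(T['p'][200:275,190:345],None,fx=5,fy=5,interpolation=cv2.INTER_CUBIC)[:300*2]
cv2.imwrite('pics/a.png',a[:,:,::-1])
from h import *
b=S['p']; cv2.imwrite('pics/b.png',cv2.resize(b[100:400,150:550],None,fx=2,fy=2,interpolation=cv2.INTER_CUBIC)[:,:,::-1])
```

```text
(no output)
```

View pics/a.png

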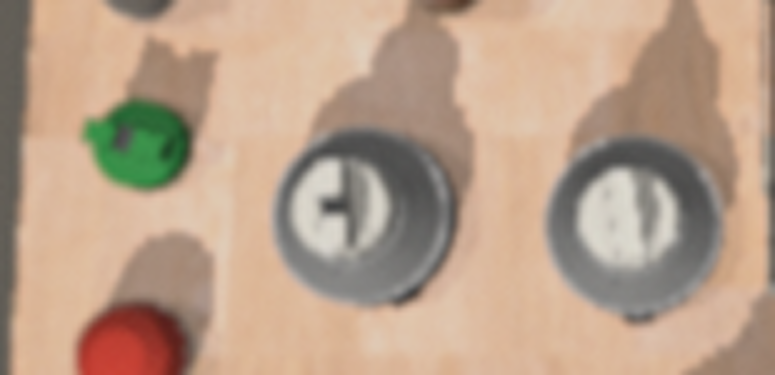

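View pics/b.png

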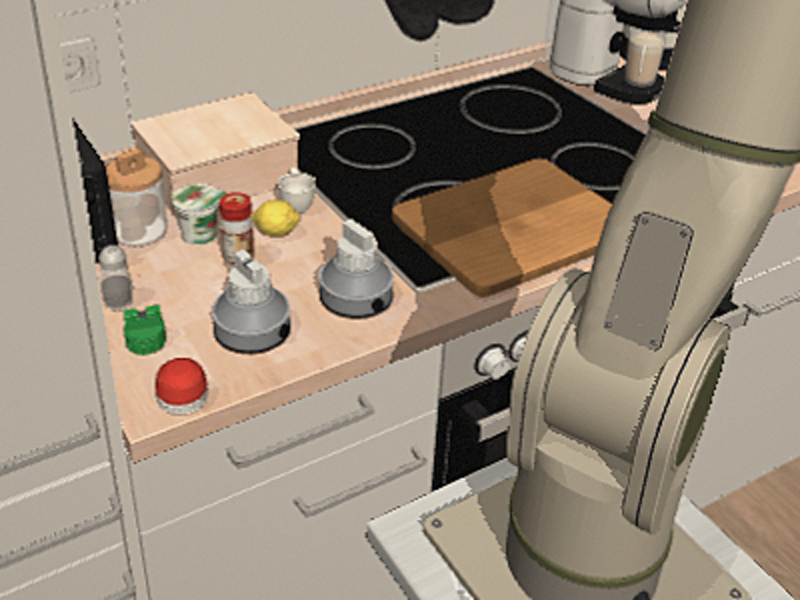

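Candidates: the silver cap with a dark groove on the left unit (top px 259,242), the smooth-barred silver cap on the right unit (316,243), and the green look-alike (217,230). I choose the left unit. The scene picture also shows that cap with a notch in its bar (scene px 275,235). Next I measure it.

```bash
cat >> h.py <<'E'
def bar(m,d,b,zlo,zhi):
    P,u,v=cloud(m,d,b); s=P[(P[:,2]>zlo)&(P[:,2]<zhi)]
    if len(s)<8: print('few',len(s)); return
    c,(w,h),a=cv2.minAreaRect(s[:,:2].astype(np.float32)*1000)
    if w<h: w,h,a=h,w,a+90
    print('bar n',len(s),'centre',np.round(c,1),'mean',np.round(s.mean(0)*1000,1),'size',round(w,1),round(h,1),'ang',round(a,1)%180)
E
python3 - <<'E'
from h import *
for n,b in [('top',[240,222,280,260]),('scene',[255,215,295,262])]:
    L=np.load(n+'.npz'); bar(L,L['d'],b,.1035,.118)
    P,u,v=cloud(L,L['d'],b); s=P[(P[:,2]>.082)&(P[:,2]<.0935)]
    print('skirt',len(s),cv2.minEnclosingCircle(s[:,:2].astype(np.float32)*1000), s[:,2].mean())
L=np.load('top.npz')
P,u,v=cloud(L,L['d'],[360,190,485,285]); s=P[(P[:,2]>.016)&(P[:,2]<.032)]
print('board',cv2.minAreaRect(s[:,:2].astype(np.float32)*1000),s[:,2].mean())
m=arm.camera_model('wrist');R=cv2.Rodrigues(np.array(m['rvec']))[0]
print('wrist cam pos',-R.T@np.array(m['tvec']).ravel(),'fwd',R[2],m['camera_matrix'])
E
```

```text
bar n 97 centre [486. 132.] mean [485.5 131.8 110.3] size 45.4 13.6 ang 7.1
skirt 182 ((485.9279479980469, 131.73667907714844), 25.634607315063477) 0.08793327966306454
bar n 86 centre [481.1 133.2] mean [480.6 133.8 108.7] size 52.6 16.1 ang 6.6
skirt 152 ((480.5475158691406, 132.12303161621094), 26.734451293945312) 0.08693045978544992
board ((499.8544921875, -304.53424072265625), (229.67205810546875, 301.8059387207031), 0.9125804901123047) 0.025542110125382825
wrist cam pos [ 0.32662595 -0.53901024  0.37428855] fwd [-0.27222492 -0.12325948 -0.9543064 ] [[293.72164092   0.         318.72340673]
 [  0.         293.72164092 196.49171547]
 [  0.           0.           1.        ]]
```

The top view fits well: bar 45.4×13.6 mm at (0.486, 0.132), angle 7°, with its top at about 0.111 m. I approach with yaw 187, which leaves joint 7 room for the clockwise turn.

Call:
{"name": "servo_tool", "arguments": {"commands": [{"travel":[0.5,1.4,0.5],"rot":[0,0,1]},{"travel":[1,2.8,0.5],"rot":[0,0,2]},{"travel":[1.4,4.3,0.5],"rot":[0,0,3]},{"travel":[1.9,5.7,0.5],"rot":[0,0,4]},{"travel":[2.4,7.2,0.5],"rot":[0,0,5]},{"travel":[2.8,8.6,0.5],"rot":[0,0,6]},{"travel":[3.3,10,0.5],"rot":[0,0,7]},{"travel":[3.8,11.5,0.5],"rot":[0,0,8]},{"travel":[4.2,13,0.5],"rot":[0,0,9]},{"travel":[4.7,14.4,0.5],"rot":[0,0,10]},{"travel":[5.2,16,0.5],"rot":[0,0,11]},{"travel":[5.7,17.5,0.5],"rot":[0,0,12]}], "grip": 1}}

```text
t: 2.1
tcp_pos: [0.4827, 0.1265, 0.2519]
ee_rot: [180.0, 0.1, 144.5]
force: [0.6, -0.5, -1.0]
finger_gap: 0.0851
gripper_force: 0.0
```

Call:
{"name": "servo_tool", "arguments": {"commands": [{"travel":[0,0,-0.2],"rot":[0,0,1]},{"travel":[0,0,-0.3],"rot":[0,0,2]},{"travel":[0,0,-0.3],"rot":[0,0,3]},{"travel":[0,0,-0.3],"rot":[0,0,4.2]},{"travel":[0,0,-0.3],"rot":[0,0,4.2]},{"travel":[0,0,-0.3],"rot":[0,0,4.2]}]}}

```text
t: 2.85
tcp_pos: [0.4822, 0.1247, 0.2394]
ee_rot: [-180.0, 0.0, -174.0]
force: [0.6, 0.0, 0.1]
finger_gap: 0.0856
gripper_force: 0.0
```

Run:
```python
from h import *
s=arm.read_state(); print(s['joint_positions'],s['tcp_pos'],s['ee_rot'])
m,p,d=cap('wrist','w1.png')
for r in arm.recognise('wrist','grooved_cap'): print(r); bar(m,d,r['bbox'],.1035,.118); P,u,v=cloud(m,d,r['bbox']); s=P[(P[:,2]>.1035)&(P[:,2]<.118)]; print(np.percentile(s[:,2],[5,50,95]))
```

```text
[ 27.76806834   6.95614024 -50.35552242  99.63902715   5.51861026
  75.96768233  72.23716957] [0.48223904 0.12468392 0.23941317] [-1.79999020e+02  5.38008971e-03 -1.74041939e+02]
{'bbox': [302.0, 156.3, 352.0, 214.6], 'confidence': 0.81}
bar n 691 centre [486.5 132.7] mean [485.9 132.4 110.4] size 46.4 13.8 ang 6.4
[0.10525414 0.11139923 0.11279678]
{'bbox': [396.4, 189.6, 449.1, 235.7], 'confidence': 0.71}
few 0Traceback (most recent call last):
  File "<stdin>", line 4, in <module>
    return _quantile_unchecked(
        a, q, axis, out, overwrite_input, method, keepdims, weights)
    return _ureduce(a,
                    func=_quantile_ureduce_func,
    ...<5 lines>...
                    overwrite_input=overwrite_input,
                    method=method)
    r = func(a, **kwargs)
    result = _quantile(arr,
                       quantiles=q,
    ...<2 lines>...
                       out=out,
                       weights=wgt)
    slices_having_nans = np.isnan(arr[-1, ...])
                                  ~~~^^^^^^^^^
IndexError: index -1 is out of bounds for axis 0 with size 0
```

View pics/w1.png

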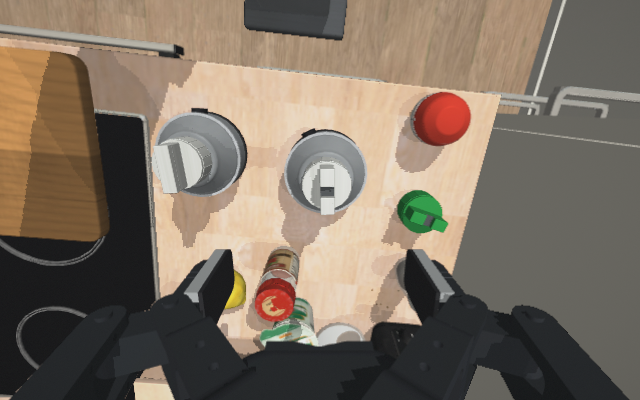

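The wrist view shows the grooved bar at px (327,185) with the dark groove across it. The smooth cap is at (172,165) and the green one at (425,215), so the choice stands. I'm descending now.

Call:
{"name": "servo_tool", "arguments": {"commands": [{"travel":[0.1,0.2,-0.6],"rot":[0,0,0.06]},{"travel":[0.1,0.2,-1.4],"rot":[0,0,0.06]},{"travel":[0.1,0.2,-2.2],"rot":[0,0,0.06]},{"travel":[0.1,0.2,-2.9],"rot":[0,0,0.06]},{"travel":[0.1,0.2,-3.4],"rot":[0,0,0.06]},{"travel":[0.1,0.2,-3.67],"rot":[0,0,0.06]},{"travel":[0.1,0.2,-3.67],"rot":[0,0,0.06]},{"travel":[0.1,0.2,-3.67],"rot":[0,0,0.06]}], "grip": 0.5}}

```text
t: 3.95
tcp_pos: [0.4868, 0.133, 0.0934]
ee_rot: [180.0, 0.1, -173.2]
force: [-0.4, -0.2, -0.1]
finger_gap: 0.0428
gripper_force: 0.0
```

Call:
{"name": "servo_tool", "arguments": {"commands": [{"travel":[0,0,-0.05],"rot":[0,0,0]},{"travel":[0,0,-0.05],"rot":[0,0,0]},{"travel":[0,0,-0.05],"rot":[0,0,0]},{"travel":[0,0,-0.05],"rot":[0,0,0]},{"travel":[0,0,-0.05],"rot":[0,0,0]},{"travel":[0,0,-0.05],"rot":[0,0,0]}], "grip": 0, "newtons": 70}}

```text
t: 4.7
tcp_pos: [0.4866, 0.1328, 0.091]
ee_rot: [-180.0, 0.0, -173.2]
force: [-0.2, -0.8, 6.2]
finger_gap: 0.0127
gripper_force: 68.9
```

```bash
python3 -c "
from h import *
s=arm.read_state(); print({k:np.round(s[k],3) for k in ['t','tcp_pos','ee_rot','force','wrist_torque','finger_gap','gripper_force']})"
```

```text
{'t': np.float64(4.7), 'tcp_pos': array([0.487, 0.133, 0.091]), 'ee_rot': array([-1.79997e+02,  3.90000e-02, -1.73238e+02]), 'force': array([-0.221, -0.796,  6.206]), 'wrist_torque': array([-0.197,  0.13 ,  0.005]), 'finger_gap': np.float64(0.013), 'gripper_force': np.float64(68.899)}
```

Call:
{"name": "servo_tool", "arguments": {"commands": [{"travel":[0,0,0.01],"rot":[0,0,-0.5]},{"travel":[0,0,0.01],"rot":[0,0,-1]},{"travel":[0,0,0.01],"rot":[0,0,-1]}]}}

```text
t: 5.08
tcp_pos: [0.4862, 0.1328, 0.091]
ee_rot: [180.0, 0.0, 176.8]
force: [0.7, -0.2, 1.6]
finger_gap: 0.0126
gripper_force: 68.5
```

```bash
cat > s.py <<'E'
from h import *
s=arm.read_state(); print({k:np.round(s[k],4).tolist() for k in ['t','tcp_pos','ee_rot','force','wrist_torque','finger_gap','gripper_force']})
E
python3 s.py
```

```text
{'t': 5.075, 'tcp_pos': [0.4862, 0.1328, 0.091], 'ee_rot': [179.9989, 0.004, 176.7982], 'force': [0.6668, -0.2397, 1.5845], 'wrist_torque': [-0.1423, 0.0508, -0.0109], 'finger_gap': 0.0126, 'gripper_force': 68.4594}
```

Call:
{"name": "servo_tool", "arguments": {"commands": [{"travel":[0,0,0],"rot":[0,0,-0.4]},{"travel":[0,0,0],"rot":[0,0,-0.8]},{"travel":[0,0,0],"rot":[0,0,-0.8]}]}}

```text
t: 5.45
tcp_pos: [0.4863, 0.1328, 0.091]
ee_rot: [180.0, 0.0, 168.9]
force: [0.4, -0.2, 1.6]
finger_gap: 0.0125
gripper_force: 68.5
```

Call:
{"name": "servo_tool", "arguments": {"commands": [{"travel":[0,0,0],"rot":[0,0,-0.4]},{"travel":[0,0,0],"rot":[0,0,-0.7]},{"travel":[0,0,0],"rot":[0,0,-0.7]}]}}

```text
t: 5.82
tcp_pos: [0.4865, 0.1328, 0.0915]
ee_rot: [180.0, 0.0, 161.9]
force: [-0.3, -0.3, 7.3]
finger_gap: 0.0122
gripper_force: 69.3
```

Upward push appears, so the climb starts at about 0.43 rad. From here the hand rises with the cap.

Call:
{"name": "servo_tool", "arguments": {"commands": [{"travel":[0,0,0.015],"rot":[0,0,-0.2]},{"travel":[0,0,0.025],"rot":[0,0,-0.6]},{"travel":[0,0,0.025],"rot":[0,0,-0.6]}]}}

```text
t: 6.2
tcp_pos: [0.4863, 0.1328, 0.0921]
ee_rot: [180.0, 0.0, 155.9]
force: [-0.3, -0.6, 3.6]
finger_gap: 0.0122
gripper_force: 68.9
```

Call:
{"name": "servo_tool", "arguments": {"commands": [{"travel":[0,0,0.012],"rot":[0,0,-0.4]},{"travel":[0,0,0.024],"rot":[0,0,-0.8]},{"travel":[0,0,0.024],"rot":[0,0,-0.8]}]}}

```text
t: 6.58
tcp_pos: [0.4862, 0.1328, 0.093]
ee_rot: [180.0, 0.0, 147.9]
force: [-0.3, -0.3, 5.0]
finger_gap: 0.0123
gripper_force: 68.9
```

Call:
{"name": "servo_tool", "arguments": {"commands": [{"travel":[0,0,0.014],"rot":[0,0,-0.4]},{"travel":[0,0,0.028],"rot":[0,0,-0.8]},{"travel":[0,0,0.028],"rot":[0,0,-0.8]}]}}

```text
t: 6.95
tcp_pos: [0.4862, 0.1328, 0.094]
ee_rot: [180.0, -0.0, 139.9]
force: [-0.4, 0.1, 2.7]
finger_gap: 0.0122
gripper_force: 68.6
```

Call:
{"name": "servo_tool", "arguments": {"commands": [{"travel":[0,0,0.011],"rot":[0,0,-0.4]},{"travel":[0,0,0.022],"rot":[0,0,-0.8]},{"travel":[0,0,0.022],"rot":[0,0,-0.8]}]}}

```text
t: 7.32
tcp_pos: [0.4858, 0.1326, 0.0944]
ee_rot: [-180.0, -0.0, 132.0]
force: [-0.2, -0.3, -0.9]
finger_gap: 0.0121
gripper_force: 68.3
```

```bash
python3 s.py
```

```text
{'t': 7.325, 'tcp_pos': [0.4858, 0.1326, 0.0944], 'ee_rot': [-179.9551, -0.0314, 131.9577], 'force': [-0.1811, -0.3451, -0.9424], 'wrist_torque': [-0.0328, -0.0318, -0.0146], 'finger_gap': 0.0121, 'gripper_force': 68.2784}
```

The upward push has gone and only the cap's weight remains, so it may be free. I turn a touch further, then test the lift gently.

Call:
{"name": "servo_tool", "arguments": {"commands": [{"travel":[0,0,0.0],"rot":[0,0,-0.4]},{"travel":[0,0,0.0],"rot":[0,0,-0.6]},{"travel":[0,0,0.015],"rot":[0,0,-0.6]},{"travel":[0,0,0.015],"rot":[0,0,-0.6]}]}}

```text
t: 7.82
tcp_pos: [0.4863, 0.1327, 0.0955]
ee_rot: [180.0, -0.0, 125.9]
force: [-0.2, -0.5, -1.7]
finger_gap: 0.0123
gripper_force: 68.3
```

```bash
python3 s.py
```

```text
{'t': 7.825, 'tcp_pos': [0.4863, 0.1327, 0.0955], 'ee_rot': [179.9933, -0.0013, 125.8625], 'force': [-0.2142, -0.4924, -1.7065], 'wrist_torque': [-0.0168, 0.0366, 0.0205], 'finger_gap': 0.0123, 'gripper_force': 68.2511}
```

Call:
{"name": "servo_tool", "arguments": {"commands": [{"travel":[0,0,0.02],"rot":[0,0,0]},{"travel":[0,0,0.03],"rot":[0,0,0]},{"travel":[0,0,0.03],"rot":[0,0,0]}]}}

```text
t: 8.2
tcp_pos: [0.4862, 0.1327, 0.0967]
ee_rot: [180.0, -0.0, 125.8]
force: [-0.6, 0.0, -2.2]
finger_gap: 0.0122
gripper_force: 68.3
```

Call:
{"name": "servo_tool", "arguments": {"commands": [{"travel":[0,0,0.02],"rot":[0,0,0]},{"travel":[0,0,0.04],"rot":[0,0,0]},{"travel":[0,0,0.04],"rot":[0,0,0]}]}}

```text
t: 8.57
tcp_pos: [0.4862, 0.1326, 0.0984]
ee_rot: [-180.0, 0.0, 125.8]
force: [-1.0, -0.8, -1.8]
finger_gap: 0.0124
gripper_force: 68.3
```

It's free. I lift straight up.

Call:
{"name": "servo_tool", "arguments": {"commands": [{"travel":[0,0,0.1],"rot":[0,0,0]},{"travel":[0,0,0.25],"rot":[0,0,0]},{"travel":[0,0,0.45],"rot":[0,0,0]},{"travel":[0,0,0.7],"rot":[0,0,0]},{"travel":[0,0,1.1],"rot":[0,0,0]},{"travel":[0,0,1.6],"rot":[0,0,0]},{"travel":[0,0,2.2],"rot":[0,0,0]},{"travel":[0,0,2.8],"rot":[0,0,0]},{"travel":[0,0,2.8],"rot":[0,0,0]}]}}

```text
t: 9.7
tcp_pos: [0.4872, 0.1332, 0.2127]
ee_rot: [179.8, 0.1, 125.8]
force: [0.1, 0.5, -2.2]
finger_gap: 0.0125
gripper_force: 68.4
```

```bash
python3 s.py
python3 - <<'E'
from h import *
m,p,d=cap('wrist','w2.png')
E
```

```text
{'t': 9.7, 'tcp_pos': [0.4872, 0.1332, 0.2127], 'ee_rot': [179.7986, 0.1056, 125.7723], 'force': [0.0728, 0.502, -2.209], 'wrist_torque': [-0.0869, -0.0448, -0.0619], 'finger_gap': 0.0125, 'gripper_force': 68.3906}
```

View pics/w2.png

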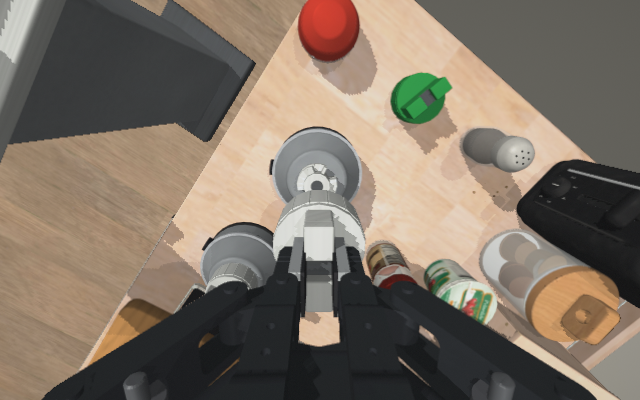

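The cap is held upright and the bare stub shows at (317,185). I carry it to the board.

Call:
{"name": "servo_tool", "arguments": {"commands": [{"travel":[0,-0.4,0],"rot":[0,0,0]},{"travel":[0,-1.3,0],"rot":[0,0,0]},{"travel":[0,-2.5,0],"rot":[0,0,0]},{"travel":[0,-3.7,0],"rot":[0,0,0]},{"travel":[0,-4.9,0],"rot":[0,0,0]},{"travel":[0,-6.1,0],"rot":[0,0,0]},{"travel":[0,-7.3,0],"rot":[0,0,0]},{"travel":[0,-8.5,0],"rot":[0,0,0]},{"travel":[0,-9.4,0],"rot":[0,0,0]},{"travel":[0,-10,0],"rot":[0,0,0]},{"travel":[0,-10.2,0],"rot":[0,0,0]},{"travel":[0,-10.2,0],"rot":[0,0,0]}]}}

```text
t: 11.25
tcp_pos: [0.4863, -0.2746, 0.2101]
ee_rot: [180.0, -0.0, 125.8]
force: [0.6, -0.1, -1.7]
finger_gap: 0.0127
gripper_force: 68.4
```

Call:
{"name": "servo_tool", "arguments": {"commands": [{"travel":[0,0,-0.4],"rot":[0,0,0]},{"travel":[0,0,-1],"rot":[0,0,0]},{"travel":[0,0,-1.7],"rot":[0,0,0]},{"travel":[0,0,-2.4],"rot":[0,0,0]},{"travel":[0,0,-3],"rot":[0,0,0]},{"travel":[0,0,-3.4],"rot":[0,0,0]},{"travel":[0,0,-3.6],"rot":[0,0,0]},{"travel":[0,0,-3.6],"rot":[0,0,0]},{"travel":[0,0,-3.6],"rot":[0,0,0]}]}}

```text
t: 12.38
tcp_pos: [0.4868, -0.2755, 0.0671]
ee_rot: [180.0, 0.1, 125.8]
force: [0.2, -0.7, -1.4]
finger_gap: 0.0122
gripper_force: 68.4
```

```bash
python3 s.py
python3 - <<'E'
from h import *
m,p,d=cap('top'); P,u,v=cloud(m,d,[360,190,485,285])
for lo,hi in[(.01,.035)]:
    s=P[(P[:,2]>lo)&(P[:,2]<hi)]; print(np.percentile(s[:,2],[5,50,95]))
    s=s[(abs(s[:,0]-.487)<.06)&(abs(s[:,1]+.275)<.09)]; print(len(s),np.median(s[:,2]) if len(s) else '')
m,p,d=cap('wrist'); P,u,v=cloud(m,d,[0,0,640,300])
s=P[(P[:,2]>.01)&(P[:,2]<.035)&(P[:,0]>.4)&(P[:,0]<.6)&(P[:,1]<-.17)&(P[:,1]>-.42)]; print('wrist board z',len(s),np.percentile(s[:,2],[10,50,90]))
E
```

```text
{'t': 12.375, 'tcp_pos': [0.4868, -0.2755, 0.0671], 'ee_rot': [179.9625, 0.0723, 125.7674], 'force': [0.2055, -0.6876, -1.3529], 'wrist_torque': [0.0298, 0.0176, 0.01], 'finger_gap': 0.0122, 'gripper_force': 68.4446}
[0.02225089 0.02562949 0.02878337]
1254 0.025208800127947455
wrist board z 65453 [0.02475961 0.02568963 0.02665014]
```

Call:
{"name": "servo_tool", "arguments": {"commands": [{"travel":[0,0,-0.08],"rot":[0,0,0]},{"travel":[0,0,-0.15],"rot":[0,0,0]},{"travel":[0,0,-0.2],"rot":[0,0,0]},{"travel":[0,0,-0.2],"rot":[0,0,0]},{"travel":[0,0,-0.2],"rot":[0,0,0]}]}}

```text
t: 13.1
tcp_pos: [0.4863, -0.2753, 0.0583]
ee_rot: [180.0, 0.0, 125.8]
force: [-0.5, 0.2, -1.4]
finger_gap: 0.012
gripper_force: 68.4
```

Call:
{"name": "servo_tool", "arguments": {"commands": [{"travel":[0,0,-0.015],"rot":[0,0,0]},{"travel":[0,0,-0.025],"rot":[0,0,0]},{"travel":[0,0,-0.025],"rot":[0,0,0]}]}}

```text
t: 13.48
tcp_pos: [0.4864, -0.2753, 0.0577]
ee_rot: [180.0, 0.0, 125.8]
force: [-1.6, 1.5, 5.4]
finger_gap: 0.0125
gripper_force: 69.2
```

Contact is made at about 5 N up. I release.

Call:
{"name": "servo_tool", "arguments": {"commands": [{"travel":[0,0,0.0],"rot":[0,0,0]},{"travel":[0,0,0.0],"rot":[0,0,0]},{"travel":[0,0,0.02],"rot":[0,0,0]},{"travel":[0,0,0.02],"rot":[0,0,0]}], "grip": 0.5}}

```text
t: 13.98
tcp_pos: [0.4863, -0.2753, 0.0581]
ee_rot: [180.0, 0.0, 125.8]
force: [0.4, 0.9, -0.1]
finger_gap: 0.0428
gripper_force: 0.0
```

Call:
{"name": "servo_tool", "arguments": {"commands": [{"travel":[0,0,0.2],"rot":[0,0,0]},{"travel":[0,0,0.6],"rot":[0,0,0]},{"travel":[0,0,1.2],"rot":[0,0,0]},{"travel":[0,0,2],"rot":[0,0,0]},{"travel":[0,0,3],"rot":[0,0,0]},{"travel":[0,0,4],"rot":[0,0,0]},{"travel":[0,0,4],"rot":[0,0,0]},{"travel":[0,0,4],"rot":[0,0,0]}]}}

```text
t: 14.98
tcp_pos: [0.4861, -0.2752, 0.2185]
ee_rot: [180.0, 0.0, 125.8]
force: [-0.5, 0.6, -0.8]
finger_gap: 0.0427
gripper_force: 0.0
```

```bash
python3 s.py
python3 - <<'E'
from h import *
m,p,d=cap('wrist','w3.png')
for r in arm.recognise('wrist','grooved_cap'): print(r); bar(m,d,r['bbox'],.069,.085)
E
```

```text
{'t': 14.975, 'tcp_pos': [0.4861, -0.2752, 0.2185], 'ee_rot': [179.9916, 0.0293, 125.7688], 'force': [-0.5321, 0.63, -0.8431], 'wrist_torque': [-0.054, 0.0177, 0.0098], 'finger_gap': 0.0427, 'gripper_force': 0.0}
{'bbox': [291.4, 153.3, 343.7, 207.2], 'confidence': 0.68}
bar n 641 centre [ 486.5 -274.8] mean [ 486.1 -274.3   77.2] size 45.7 13.3 ang 125.7
```

View pics/w3.png

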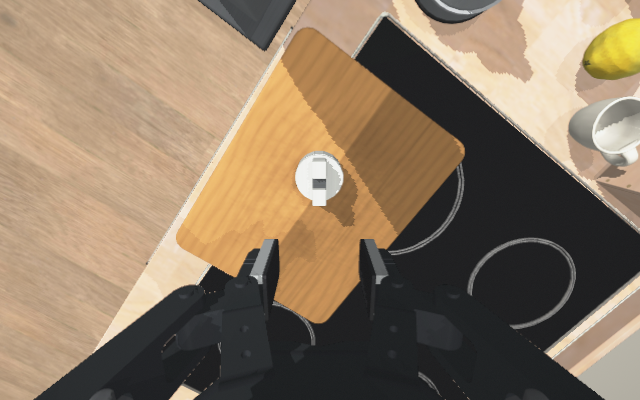

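The grooved cap stands upright well inside the board (px 319,180), bar top at about 77 mm, and the hand is clear of it.

```bash
python3 -c "
from workcell import arm
print(arm.job_done())"
```

```text
the job is handed in; nothing more can be done
None
```

I unscrewed the grooved cap, lifted it straight off and stood it upright on the chopping board with its bar up. The smooth cap and the other things were not touched, and I handed the job in at about 15 s on the robot's clock.

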